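# Set the guide roller of the foot-ring grinder with the go/no-go gauge

## Robot

A 6-joint arm with a two-finger parallel gripper is mounted at the origin on the work surface. World frame = base frame: x ahead of the robot, y to its left, z up, the work surface at z = 0. Lengths are in m, angles in rad, forces in N, time in s.
With the tool pointing down it reaches from about 0.25 to 0.8 m from the base axis. Payload 3.9 kg.
Tool frame: the origin (TCP) lies on the centre line of the jaws, within the pads' length; the fingertips stand 17 mm ahead of it and the grasp point (between the pads) lies 2 mm behind it (finger_overhang is the distance from the TCP to the fingertips, in m); z points along the fingers, y is the direction in which the jaws open and shut (so a half turn about z gives the same grasp; the last joint's range is limited). The gripper opens to 85 mm and grips with 20 to 120 N. Pads are 22 mm wide; open, the fingers measure 114 mm over their backs; the gripper's body (76 mm by 85 mm) begins 54 mm behind the grasp point. The pads swing forward as they close: fully open they stand 13 mm farther back than shut.
Start: joints at [-1.258, 0.26, -0.138, 1.173, 0, 1.571], TCP at [0.162, -0.5, 0.248] pointing down, gripper open.
Joint ranges: [-2.78, 2.78], [-0.83, 1.72], [-1.28, 1.37], [-1.9, 2.12], [-1.57, 1.48], [-3.14, 3.14]. Speed limits (rad/s): [2.57, 2.57, 3.14, 3.14, 3.14, 3.14].

## Interface

Orientations are given as a unit quaternion [x, y, z, w].
In Python, from plant import * gives the robot as it stands.
- The arm moves only by the tool carry_out, never from a script. Its arguments are lists of equal length, an entry for each row: "xyz": the shift along the tool's x, y, z in mm, a list of three; "rotation": the turn, a rotation vector about the tool's x, y, z in rad, a list of three; "hand": the closure in counts, from 0 (fully open) to 255 (shut). In form: {"xyz": [[dx, dy, dz], ...], "rotation": [[wx, wy, wz], ...], "hand": [hand, ...]}. A call has 1 to 10 rows; each row is the pose to reach, as a shift and turn from the pose measured when the call began, along the tool's axes at that moment; what a row does not reach only later rows make up. A row lasts 1/10 s, in which the tool goes at most 50 mm and 8.59 degrees, less where a joint would pass 70% of its speed; a pose out of reach is approached as far as the arm can. A call with a gripper value outside its range is refused whole. The fingers move at their own pace and stop on an object; "grip_force" is the grip in N (left out, the last holds). Time passes only in rows, so rows that repeat a pose let the fingers close. It gives the time, the measured TCP pose, the force and the opening at its end, in the units of the state.
- state(): the state, without advancing time (a new reading comes with each control period).
- get_image(name): name is "side" or "top" or "wrist"; returns a dict with "frame" (420x560x3 uint8, blue, green, red), "fx", "fy", "cx", "cy" (pixels), "k1" (the pictures are not rectified: a ray, as slopes to the right and down, at radius r is drawn at 1 + k1 r^2 times it, then the intrinsics apply), "R" (3x3) and "t" (3): a world point X has camera coordinates R X + t; the wrist camera has in their place "mount" (4x4, takes a point from camera to tool coordinates, whose origin is the TCP and whose axes are the flange's). Camera axes: x right, y down, z forward; pixel columns grow to the right and rows downward; lengths in m; the calibration is good to about 2 mm. A picture is of the moment at which its call begins: read the wrist's pose just before it. There is no depth.
- sign_off(): hands the job in, once; it reports no verdict.
The state is a dict: "time_s": time; "joint_pos": joint angles; "joint_vel": joint speeds; "effort": joint torques, N m; "tool_pos": TCP position; "tool_rot": TCP orientation; "ft_force": force on the tool from outside, world axes, zero at the start; "torque": the same for the moment, N m; "opening": finger opening in m.
Only numpy, scipy, OpenCV 4.12 (cv2) and the standard library are available. Lean on these libraries where they do the work, as an engineer would, in place of code of your own. Each camera call takes 0.05 s, during which the arm holds its last target.

## Task

Set the foot grinder's guide roller for the next batch of cups: swing the lever of its eccentric bolt until the gauge, slid along the fence, goes in freely between fence and roller with its narrow green tongue but stops with its wide red shoulder against the roller. Try it with the gauge, resting the shoulder firmly but gently against the roller for about a second, and never clamp the gauge hard. Then draw the gauge back along the fence until it is clear of the roller, leaving the roller as set and the cups, teapot and bowls where they stand.

Things in the scene. Friction and masses are not known exactly. Their poses are not given: they have to be found in the camera images.
- grinder: bench grinder for cup foot rings, fixed: grey housing, flat aluminium deck 100 mm above the table spanning x -150..150, y -210..260 mm of this frame, a brown belt (still) flush in it. Origin on the table under the roller station. +x: across the belt to the fence; +y: along the belt to the infeed end, where the gauge starts. A drum cover 34 mm high stands on the deck at x -28..52, y -202..-142 mm
- fence_face (a point): point on the fence's straight face opposite the bolt, at deck height (grinder frame x 45, y 0, z 100 mm); axes as the grinder's. The fence is a steel rail 14 mm thick, 30 mm high above the deck, from y = -135 to 225 mm; its face looks to -x
- bolt (a point): axis of the eccentric bolt at deck height (grinder frame x -14, y 0 mm); axes as the grinder's. On it, between deck and lever, turns the guide roller: steel, 26 mm in diameter, top 23 mm above the deck, spinning freely on a journal 8 mm off this axis, so turning the bolt moves it nearer to or farther from the fence. The gap is fence face to roller. The roller's place is not given
- lever: lever on the bolt's head, origin as point bolt; its -x axis points out along the arm (14 mm wide, 32..40 mm above the deck). Swings 1.4 rad to either side of the grinder's -x, starts on the -y side with the gap too wide. CLOCKWISE from above (grip from -y via -x to +y) closes it, 0.8 mm per 0.1 rad. Lever is clamped on the bolt at a varying angle: right setting (gap 46) within 0.6 rad of -x
- lever_grip (a point): middle of the upright round black grip on the lever's end, 75 mm from the bolt axis: 16 mm in diameter, 40..80 mm above the deck (this point: 60 mm). The lever stays where it is left; about 4 N here turn it. Once the roller meets the gauge's tongue the force rises above that, by 1 to 2 N per further 0.05 rad; the roller presses on the gauge with 9 times the rise, so 11 N here is hard clamping
- gauge: loose steel gauge bar 14 mm thick, 0.5 kg, flat on the deck. Origin: underside, in the plane of the shoulder; +x to its straight edge (goes along the fence), -y to the tongue. Tongue (green mark) 44 mm wide: x -20..24, from y = 0 to its round nose at -72 mm. Wide part (red mark) 48 mm: x -24..24, y 0..55 mm. Shoulder: the 4 mm step at y = 0. At a right setting it stops at grinder y = 11..20 mm
- gauge_tab (a point): centre of the gauge's upright grey grip plate: 12 mm thick along the gauge's y, 34 mm wide along its x, 42 mm high, 14 to 56 mm above the deck; this point is at x 0, y 30, z 35 mm of the gauge. Axes as the gauge's
- cup_front: small blue cup, 56 mm in diameter, 50 mm high, standing on the deck in the front infeed corner; origin under its foot; a bystander
- cup_rear: small cream cup, 56 mm in diameter, 50 mm high, standing on the deck behind the fence; origin under its foot; a bystander
- teapot: brown clay teapot on the table, 92 mm in diameter, 80 mm high; a bystander
- bowl_stack: stack of dark bowls on the table, 104 mm in diameter, 77 mm high; a bystander
Mind the look-alikes: they are no part of the job. Leave any blue or pink look-alike of the gauge alone.

How it is judged:
By the outcome, as a careful person would: the job done as asked, in the order asked, and still so for the second after the job is handed in, with the robot touching nothing.
It also fails if it takes over 72 s, if anything falls off the work surface, if the arm or the gripper's body presses on something with over 40 N, if the wrist force passes 120 N, or if a joint passes its speed limit or range.

## Working session

There is one attempt and no reset: what is moved stays moved. The work goes in short steps, Python scripts to look and compute and a tool call to move; the robot and the scene stay as the last step left them, time stands still between calls to the robot, and variables do not carry over. Pictures are saved under pics/ and viewed, and the job is handed in when it is done.

Besides the shell and the picture viewer there is one more tool, called after ">>>" as name(argument=value, ...) on one line, values as JSON. carry_out: Moves the arm, as the interface text tells. Its arguments: {"type":"object","properties":{"xyz":{"type":"array","items":{"type":"array","items":{"type":"number"}}},"rotation":{"type":"array","items":{"type":"array","items":{"type":"number"}}},"hand":{"type":"array","items":{"type":"number"}},"grip_force":{"type":"number"}},"required":["xyz","rotation","hand"]}

```bash
ls; mkdir -p pics
python3 - <<'E'
from plant import *
import cv2
s=state();print({k:s[k] for k in ("time_s","tool_pos","tool_rot","ft_force","opening")})
for n in ("side","top","wrist"):
    d=get_image(n);cv2.imwrite(f"pics/{n}0.png",d["frame"])
    print(n,{k:(v.tolist() if hasattr(v,'tolist') else v) for k,v in d.items() if k!="frame"})
E
```

```text
pics
{'time_s': 0.0, 'tool_pos': array([ 0.16134988, -0.49891627,  0.24745599]), 'tool_rot': array([ 9.87793353e-01,  1.55766921e-01, -1.80253122e-04, -9.62261750e-04]), 'ft_force': array([-0.40525283,  0.72480332,  1.0347083 ]), 'opening': 0.08545415181545907}
side {'fx': 502.5363500505057, 'fy': 502.5363500505057, 'cx': 284.54940765781697, 'cy': 210.04698545806178, 'k1': -0.12401238687408261, 'R': [[-0.8112913791295536, -0.5843979296912016, 0.01689254044554181], [-0.35922242554538997, 0.47547842182444283, -0.8030439087401287], [0.4612651592472096, -0.6575707795758375, -0.5956803863756736]], 't': [0.39748449182107054, 0.292422274550229, 1.430871443002303]}
top {'fx': 407.43905867220377, 'fy': 407.43905867220377, 'cx': 280.2176999833447, 'cy': 209.73238692542583, 'k1': -0.08042314583847675, 'R': [[0.0018266342321364972, -0.9998024622471253, -0.019791409549785283], [-0.9909397438339571, 0.0008481588910404597, -0.13430452232440712], [0.13429477837084208, 0.019857419547385693, -0.9907424465476612]], 't': [-0.03678776530182213, 0.5175580362208325, 1.1240958888749584]}
wrist {'fx': 289.53664068078854, 'fy': 289.53664068078854, 'cx': 280.37160639238476, 'cy': 210.48156406219508, 'k1': -0.0583408423816327, 'mount': [[-0.0004536595535276347, -0.96580999732139, -0.2592505414981167, 0.06445963816392428], [0.9999997983433419, -0.0005533642518130475, 0.00031161078411002846, -9.49468977184953e-05], [-0.0004444167924947637, -0.2592503478533097, 0.9658100535983527, -0.12506706376151625], [0.0, 0.0, 0.0, 1.0]]}
```

View pics/top0.png

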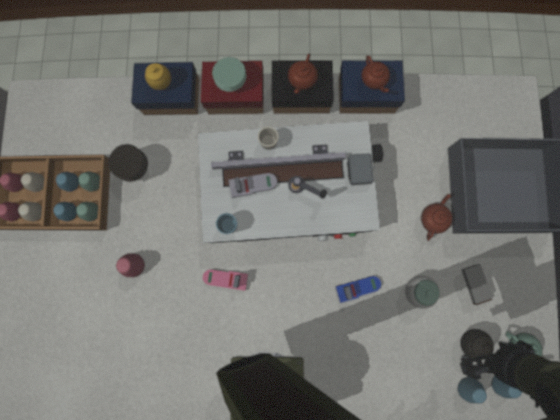

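View pics/side0.png

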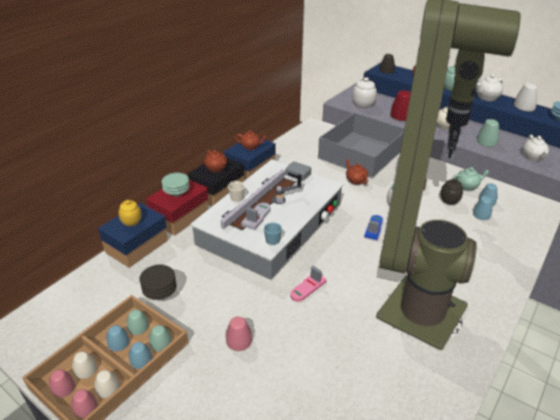

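View pics/wrist0.png

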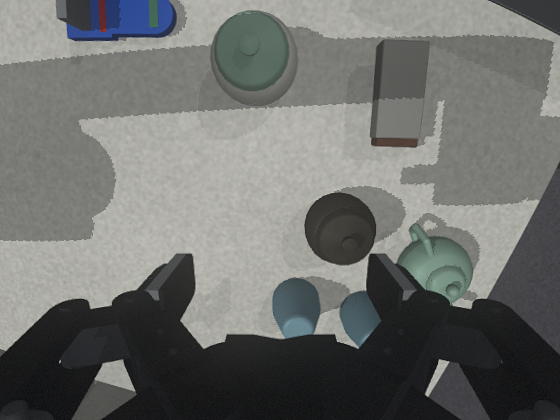

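```bash
cat > h.py <<'E'
from plant import *
import numpy as np, cv2
from scipy.spatial.transform import Rotation as Ro
def cam(n):
    s=state(); d=get_image(n)
    if n=="wrist":
        M=np.array(d["mount"]); T=np.eye(4); T[:3,:3]=Ro.from_quat(s["tool_rot"]).as_matrix(); T[:3,3]=s["tool_pos"]
        W=T@M; d["R"]=W[:3,:3].T; d["t"]=-W[:3,:3].T@W[:3,3]
    return d
def K(d): return np.array([[d["fx"],0,d["cx"]],[0,d["fy"],d["cy"]],[0,0,1.]])
def dist(d): return np.array([d["k1"],0,0,0,0.])
def proj(d,X):
    R=np.array(d["R"]); return cv2.projectPoints(np.atleast_2d(np.array(X,float)),cv2.Rodrigues(R)[0],np.array(d["t"]),K(d),dist(d))[0][:,0]
def ray(d,uv):
    p=cv2.undistortPoints(np.array(uv,float).reshape(-1,1,2),K(d),dist(d))[:,0]
    R=np.array(d["R"]);return -R.T@np.array(d["t"]), np.c_[p,np.ones(len(p))]@R
def onz(d,uv,z):
    o,v=ray(d,uv); return o+v*((z-o[2])/v[:,2])[:,None]
E
python3 - <<'E'
from h import *
d=cam("top")
c=d["frame"][115:245,190:390]; cv2.imwrite("pics/topc.png",cv2.resize(c,None,fx=4,fy=4,interpolation=cv2.INTER_CUBIC))
d=cam("side")
c=d["frame"][140:270,190:350]; cv2.imwrite("pics/sidec.png",cv2.resize(c,None,fx=4.5,fy=4.5,interpolation=cv2.INTER_CUBIC))
E
```

```text
(no output)
```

View pics/topc.png

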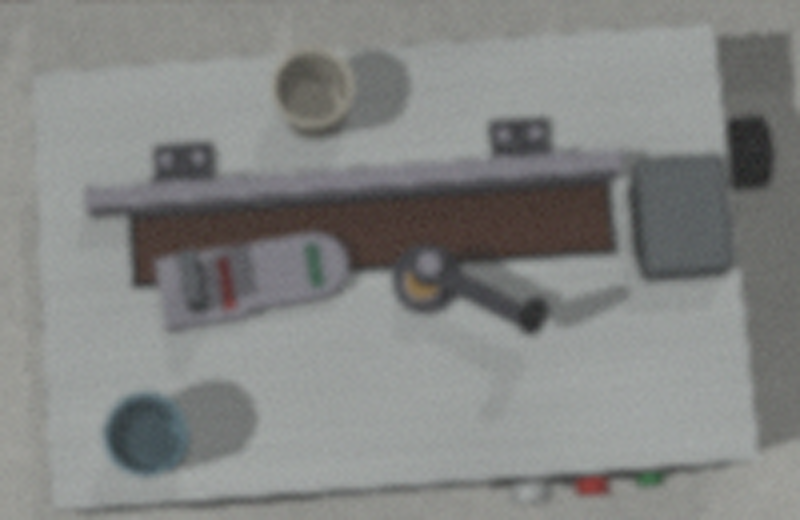

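View pics/sidec.png

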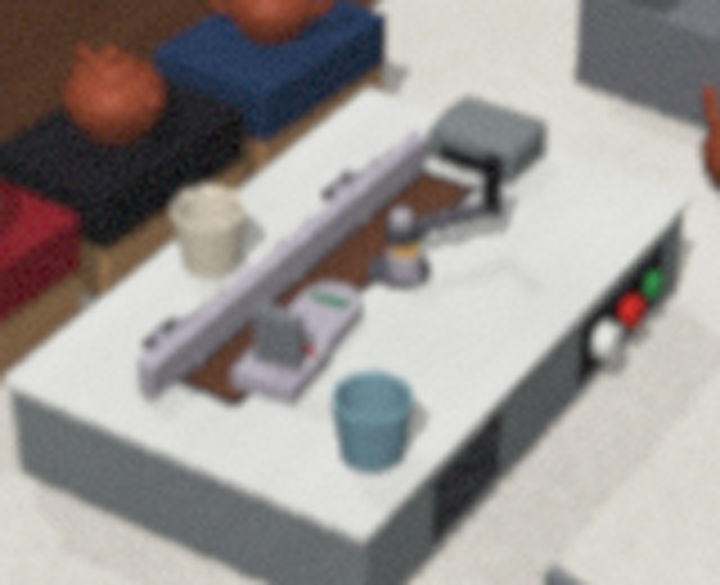

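The steel-grey gauge with red and green marks lies on the deck (top crop ~(255,280), full (253,184)). Its look-alikes, blue (358,289) and pink (226,279), lie on the table and are out of the job. The black lever grip is at crop (530,315). Next I fit the grinder pose from the deck corners.

Run:
```python
from h import *
d=cam("top")
f=lambda l:[(x/4+190-.375,y/4+115-.375) for x,y in l]
P=onz(d,f([(35,75),(715,27),(757,460),(55,508)]),.1)
print(P.round(4)); G=np.array([(150,260),(150,-210),(-150,-210),(-150,260)])/1e3
a,b=G-G.mean(0),P[:,:2]-P[:,:2].mean(0)
th=np.arctan2((a[:,0]*b[:,1]-a[:,1]*b[:,0]).sum(),(a*b).sum()); 
c,s=np.cos(th),np.sin(th);R=np.array([[c,-s],[s,c]]);t=P[:,:2].mean(0)-R@G.mean(0)
print("yaw",th,"t",t,"res",(G@R.T+t-P[:,:2]).round(4))
for n,p,z in [("bolt top",(430,262),.140),("grip",(533,312),.18),("tongue nose",(352,268),.114),("wide R/bottom",(168,328),.114),("wide R/top",(157,258),.114),("tab",(202,280),.156),("fence near end",(88,200),.13),("fence far",(628,162),.13)]:
    X=onz(d,f([p]),z)[0]; print(n,X.round(4),"grinder",(R.T@(X[:2]-t)*1e3).round(1))
```

```text
[[ 0.7232  0.1902  0.1   ]
 [ 0.7557 -0.2818  0.1   ]
 [ 0.455  -0.3008  0.1   ]
 [ 0.4229  0.1674  0.1   ]]
yaw 0.06887530734970582 t [ 0.59089881 -0.08122847] res [[-0.0005 -0.0017]
 [-0.0007  0.0014]
 [ 0.0007 -0.0002]
 [ 0.0005  0.0004]]
bolt top [ 0.5812 -0.0826  0.14  ] grinder [-9.8 -0.7]
grip [ 0.5408 -0.1458  0.18  ] grinder [-54.4 -61. ]
tongue nose [ 0.5826 -0.0311  0.114 ] grinder [-4.8 50.6]
wide R/bottom [0.5422 0.0916 0.114 ] grinder [-36.7 175.8]
wide R/top [0.5899 0.0999 0.114 ] grinder [ 11.5 180.8]
tab [0.5664 0.0643 0.156 ] grinder [-14.5 146.9]
fence near end [0.6261 0.1446 0.13  ] grinder [ 50.7 222.9]
fence far [ 0.6509 -0.2146  0.13  ] grinder [  50.7 -137.2]
```

```bash
cat >> h.py <<'E'
YAW=0.0689; T0=np.array([0.5909,-0.0812])
def Rg(): c,s=np.cos(YAW),np.sin(YAW); return np.array([[c,-s],[s,c]])
def g2w(x,y): return T0+Rg()@np.array([x,y])/1e3
def w2g(p): return (np.asarray(p)[...,:2]-T0)@Rg()*1e3
def plan(gx,gy,z,yaw_g=0.):
    """shift(mm) and rotvec in tool axes to put the tcp at grinder gx,gy, world z, tool x at yaw_g from grinder x, pointing down"""
    s=state(); R=Ro.from_quat(s["tool_rot"]); w=np.r_[g2w(gx,gy),z]
    a=YAW+yaw_g; D=Ro.from_matrix(np.array([[np.cos(a),np.sin(a),0],[np.sin(a),-np.cos(a),0],[0,0,-1.]]))
    print("t",s["time_s"],"xyz",(R.inv().apply(w-s["tool_pos"])*1e3).round(1),"rot",(R.inv()*D).as_rotvec().round(4),"F",np.round(s["ft_force"],1),"open",round(s["opening"]*1e3,1))
def where():
    s=state(); R=Ro.from_quat(s["tool_rot"]).as_matrix()
    F=np.array(s["ft_force"]); print("t",round(s["time_s"],2),"tcp_g",w2g(s["tool_pos"]).round(1),"z",round(s["tool_pos"][2]*1e3,1),"yaw_g",round(np.arctan2(R[1,0],R[0,0])-YAW,3),"F_g",(F[:2]@Rg()).round(1),F[2].round(1),"open",round(s["opening"]*1e3,1))
E
python3 - <<'E'
from h import *
where(); plan(-50,30,.265)
E
```

```text
t 0.3 tcp_g [-457.2 -387.6] z 248.0 yaw_g 0.244 F_g [ 0.9 -0.5] 0.2 open 85.6
t 0.3 xyz [ 496.  -306.9  -16.8] rot [-7.000e-04  1.000e-04  2.438e-01] F [ 0.9 -0.4  0.2] open 85.6
```

>>> carry_out(xyz=[[40, -25, -10], [90, -56, -17], [140, -87, -17], [190, -118, -17], [240, -149, -17], [290, -180, -17], [340, -210, -17], [390, -241, -17], [440, -272, -17], [496, -307, -17]], rotation=[[0, 0, 0.024], [0, 0, 0.05], [0, 0, 0.073], [0, 0, 0.1], [0, 0, 0.12], [0, 0, 0.15], [0, 0, 0.17], [0, 0, 0.2], [0, 0, 0.22], [0, 0, 0.244]], hand=[0, 0, 0, 0, 0, 0, 0, 0, 0, 0])

```text
time_s: 1.3
tool_pos: [0.4842, -0.1188, 0.2654]
tool_rot: [0.999, 0.034, 0.0, -0.0]
ft_force: [0.6, -1.1, -0.8]
opening: 0.0854
```

Run:
```python
from h import *
where(); plan(-50,30,.265)
```

```text
t 1.3 tcp_g [-109.1  -30.2] z 265.4 yaw_g -0.001 F_g [ 0.6 -1.1] -0.8 open 85.4
t 1.3 xyz [ 59.  -60.2   0.4] rot [-0.0003 -0.0004 -0.0008] F [ 0.6 -1.1 -0.8] open 85.4
```

>>> carry_out(xyz=[[30, -30, 0], [59, -60, 0], [59, -60, 0], [59, -60, 0], [59, -60, 0]], rotation=[[0, 0, 0], [0, 0, 0], [0, 0, 0], [0, 0, 0], [0, 0, 0]], hand=[0, 0, 0, 0, 0])

```text
time_s: 1.8
tool_pos: [0.5381, -0.0554, 0.2652]
tool_rot: [0.999, 0.034, -0.0, -0.0]
ft_force: [-0.4, -0.8, -0.6]
opening: 0.0854
```

Run:
```python
from h import *
where(); d=cam("wrist"); np.save("w1.npy",d,allow_pickle=True); cv2.imwrite("pics/w1.png",d["frame"])
```

```text
t 1.8 tcp_g [-50.9  29.3] z 265.2 yaw_g -0.001 F_g [-0.4 -0.8] -0.6 open 85.4
```

View pics/w1.png

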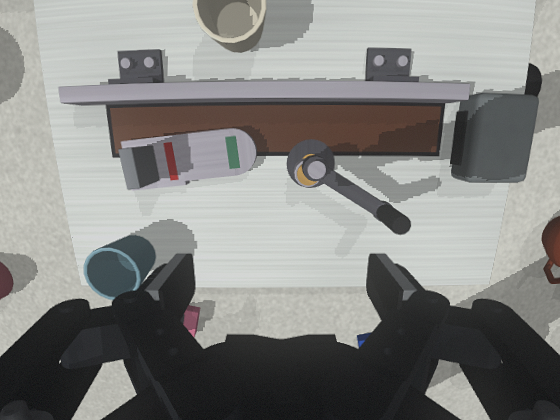

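The wrist view shows the gauge at (190,155), the roller disc near (310,163), the bolt head (316,170) and the grip (395,217). I'll enlarge both.

Run:
```python
from h import *
d=np.load("w1.npy",allow_pickle=True).item(); f=d["frame"]
a=cv2.resize(f[125:245,270:420],None,fx=5,fy=5,interpolation=cv2.INTER_CUBIC); cv2.imwrite("pics/w1a.png",a)
b=cv2.resize(f[80:200,100:270],None,fx=4.5,fy=4.5,interpolation=cv2.INTER_CUBIC); cv2.imwrite("pics/w1b.png",b)
```

```text
(no output)
```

View pics/w1a.png

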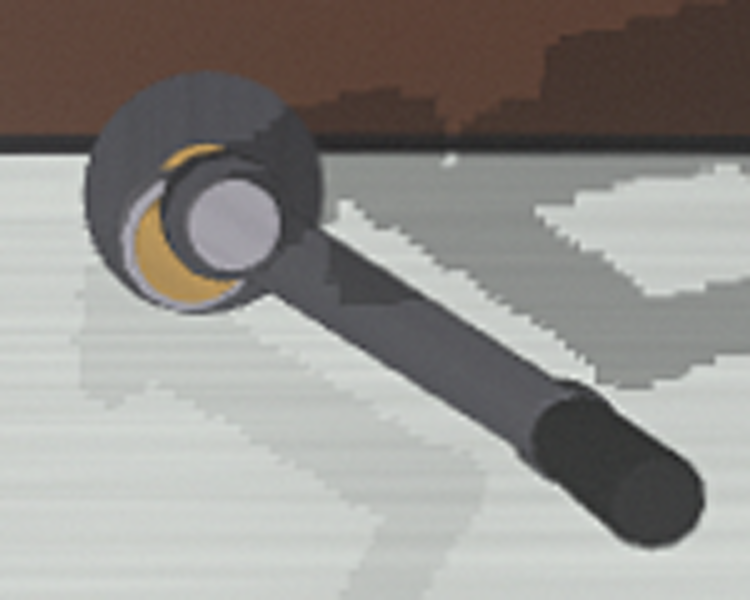

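View pics/w1b.png

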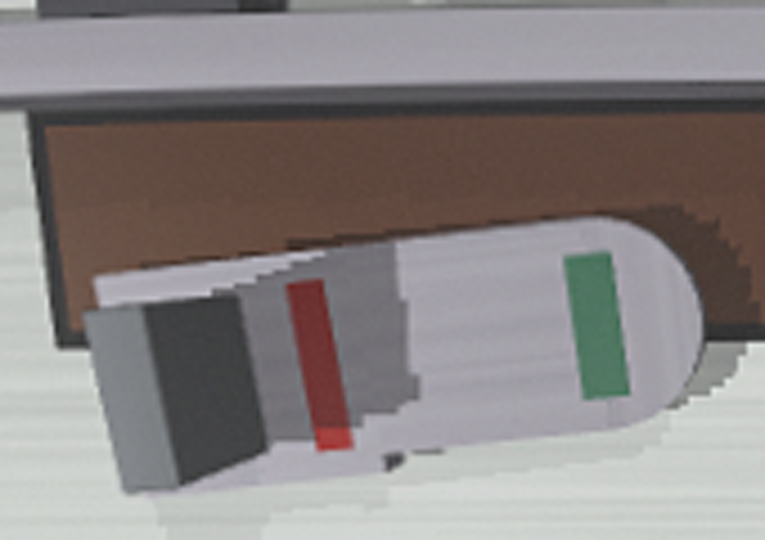

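Run:
```python
from h import *
from scipy.optimize import least_squares
d=np.load("w1.npy",allow_pickle=True).item(); f=d["frame"].astype(int)
def px(c): return [(x/5+270-.4,y/5+125-.4) for x,y in c]
for n,c,z in [("disc",(204,190),.1),("head",(234,225),.14),("head",(234,225),.148),("grip top",(655,498),.18)]:
    print(n,z,w2g(onz(d,px([c]),z)).round(1))
print("bolt proj z .1,.123,.14,.15",((proj(d,[np.r_[g2w(-14,0),z] for z in(.1,.123,.14,.15)])-[269.6,124.6])*5).round(0).tolist())
# outer edge of the light ring (by eye in the crop)
ring=[(122,240),(126,216),(140,196),(163,179),(130,264),(145,286),(165,301),(190,309),(222,302),(245,287)]
for z in(.118,.123):
    p=w2g(onz(d,px(ring),z))
    r=least_squares(lambda q:np.hypot(p[:,0]-q[0],p[:,1]-q[1])-q[2],[-14,0,13]); print(z,r.x.round(2),r.fun.round(1))
disc=[(85,190),(92,150),(130,100),(205,71),(270,95),(310,140),(322,190),(95,235)]
p=w2g(onz(d,px(disc),.102)); r=least_squares(lambda q:np.hypot(p[:,0]-q[0],p[:,1]-q[1])-q[2],[-14,0,20]); print("disc",r.x.round(2),r.fun.round(1))
# fence face top edge
fe=[(0,108),(765,82)]; q=[(x/4.5+100-.4,y/4.5+80-.4) for x,y in fe]; print("fence edge z.13",w2g(onz(d,q,.13)).round(1), "fence bottom?")
g=lambda c:w2g(onz(d,[(x/4.5+100-.4,y/4.5+80-.4) for x,y in c],.114)).round(1).tolist()
print("gauge backtop, backbot, str edge, nose, step bottom",g([(95,275),(125,492),(395,242),(590,217),(703,322),(400,458),(440,450),(600,430)]))
```

```text
disc 0.1 [[-15.1  -0.9]]
head 0.14 [[-17.1  -2.1]]
head 0.148 [[-16.1  -1.1]]
grip top 0.18 [[-54.  -63.4]]
bolt proj z .1,.123,.14,.15 [[200.0, 185.0], [212.0, 197.0], [222.0, 207.0], [229.0, 214.0]]
0.118 [-22.48   2.52  13.21] [ 0.5  0.5 -0.1 -0.4 -0.2 -0.4 -0.2  0.2 -0.   0.2]
0.123 [-21.82   3.01  12.97] [ 0.5  0.5 -0.1 -0.4 -0.2 -0.4 -0.2  0.2 -0.   0.2]
disc [-15.42  -0.52  23.28] [ 0.1  0.3 -0.1  0.2 -0.5 -0.1  0.3 -0.3]
fence edge z.13 [[ 40.5 186.6]
 [ 42.8  38.1]] fence bottom?
gauge backtop, backbot, str edge, nose, step bottom [[8.1, 180.2], [-38.4, 179.7], [13.8, 115.5], [18.5, 74.8], [-2.9, 52.0], [-31.3, 118.0], [-29.6, 109.2], [-25.5, 74.5]]
```

Run:
```python
from h import *
plan(-54.5,-62.5,.166)
```

```text
t 1.85 xyz [-3.3 91.5 99.4] rot [-0.0001  0.0004 -0.0021] F [ 0.4 -0.5 -0.3] open 85.6
```

>>> carry_out(xyz=[[-3, 45, 10], [-3, 91.5, 30], [-3, 91.5, 50], [-3, 91.5, 75], [-3, 91.5, 99], [-3, 91.5, 99], [-3, 91.5, 99], [-3, 91.5, 99], [-3, 91.5, 99], [-3, 91.5, 99]], rotation=[[0, 0, 0], [0, 0, 0], [0, 0, 0], [0, 0, 0], [0, 0, 0], [0, 0, 0], [0, 0, 0], [0, 0, 0], [0, 0, 0], [0, 0, 0]], hand=[120, 120, 120, 120, 120, 120, 190, 190, 190, 190], grip_force=20)

```text
time_s: 2.85
tool_pos: [0.5419, -0.1474, 0.1676]
tool_rot: [0.999, 0.033, 0.001, 0.0]
ft_force: [-0.3, -0.0, -0.4]
opening: 0.0218
```

Run:
```python
from h import *
where(); d=cam("wrist"); cv2.imwrite("pics/w2.png",d["frame"])
```

```text
t 2.85 tcp_g [-53.5 -62.7] z 167.6 yaw_g -0.002 F_g [-0.3 -0. ] -0.4 open 21.8
```

View pics/w2.png

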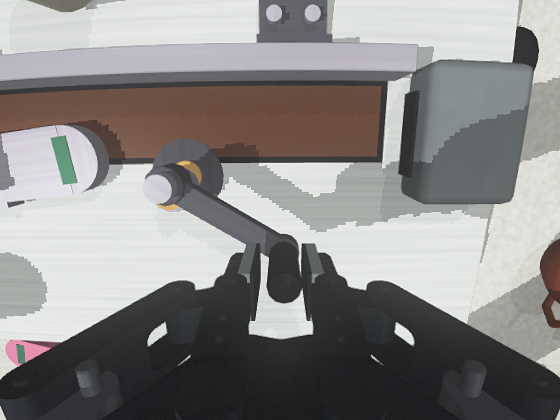

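>>> carry_out(xyz=[[-5, -4.5, 1], [-10, -9, 1], [-14, -13, 1], [-18, -17, 1], [-21, -22, 1], [-24, -26, 1], [-27, -31, 1], [-30, -36, 1], [-32, -41.5, 1], [-33, -47, 1]], rotation=[[0, 0, 0], [0, 0, 0], [0, 0, 0], [0, 0, 0], [0, 0, 0], [0, 0, 0], [0, 0, 0], [0, 0, 0], [0, 0, 0], [0, 0, 0]], hand=[190, 190, 190, 190, 190, 190, 190, 190, 190, 190])

```text
time_s: 3.9
tool_pos: [0.5029, -0.1043, 0.1661]
tool_rot: [0.999, 0.033, -0.002, 0.003]
ft_force: [-5.1, -5.6, 0.9]
opening: 0.0219
```

Run:
```python
from h import *
where(); plan(-88.8,8.1,.166)
```

```text
t 3.9 tcp_g [-89.4 -17. ] z 166.1 yaw_g -0.004 F_g [-5.5 -5.3] 0.9 open 21.9
t 3.9 xyz [  0.5 -25.1  -0. ] rot [ 0.005   0.0033 -0.0036] F [-5.1 -5.6  0.9] open 21.9
```

>>> carry_out(xyz=[[2, -5, 0], [2, -10, 0], [1, -14, 0], [1, -18, 0], [0.5, -22, 0], [0.5, -25, 0], [0.5, -25, 0], [0.5, -25, 0]], rotation=[[0, 0, 0], [0, 0, 0], [0, 0, 0], [0, 0, 0], [0, 0, 0], [0, 0, 0], [0, 0, 0], [0, 0, 0]], hand=[190, 190, 190, 190, 190, 190, 190, 190])

```text
time_s: 4.7
tool_pos: [0.5013, -0.0793, 0.1659]
tool_rot: [0.999, 0.033, -0.002, 0.003]
ft_force: [-1.8, -2.4, -0.7]
opening: 0.0218
```

Run:
```python
from h import *
where(); d=cam("wrist"); np.save("w3.npy",d,allow_pickle=True); cv2.imwrite("pics/w3.png",d["frame"])
```

```text
t 4.7 tcp_g [-89.3   8.1] z 165.9 yaw_g -0.003 F_g [-2.  -2.3] -0.7 open 21.8
```

View pics/w3.png

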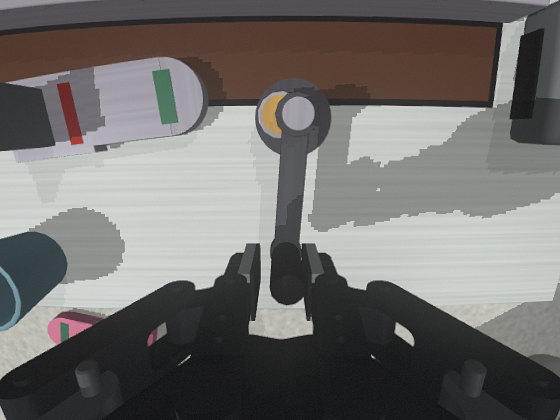

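>>> carry_out(xyz=[[0, 3, 0], [0, 3, 0], [0, 3, 0], [0, 3, -25], [0, 3, -50], [10, -10, -75], [15, -30, -99], [15, -40, -99], [15, -40, -99], [15, -40, -99]], rotation=[[0, 0, 0], [0, 0, 0], [0, 0, 0], [0, 0, 0], [0, 0, 0], [0, 0, 0], [0, 0, 0], [0, 0, 0], [0, 0, 0], [0, 0, 0]], hand=[190, 130, 130, 100, 50, 0, 0, 0, 0, 0])

```text
time_s: 5.75
tool_pos: [0.5135, -0.0378, 0.2636]
tool_rot: [0.999, 0.033, -0.003, 0.003]
ft_force: [0.0, 0.1, -0.0]
opening: 0.0853
```

Run:
```python
from h import *
where(); d=cam("wrist"); np.save("w4.npy",d,allow_pickle=True); f=d["frame"]; cv2.imwrite("pics/w4.png",f)
where()
p=proj(d,[np.r_[g2w(-14,0),.1]])[0].astype(int); print(p)
x,y=max(p[0]-60,0),max(p[1]-50,0); print("off",x,y)
cv2.imwrite("pics/w4a.png",cv2.resize(f[y:y+100,x:x+120],None,fx=6,fy=6,interpolation=cv2.INTER_CUBIC))
p=proj(d,[np.r_[g2w(-11,120),.114]])[0].astype(int); x,y=max(p[0]-100,0),max(p[1]-60,0); print("off",x,y)
cv2.imwrite("pics/w4b.png",cv2.resize(f[y:y+130,x:x+200],None,fx=4,fy=4,interpolation=cv2.INTER_CUBIC))
```

```text
t 5.75 tcp_g [-74.3  48.6] z 263.6 yaw_g -0.003 F_g [0.  0.1] -0.0 open 85.3
t 5.8 tcp_g [-74.4  48.3] z 263.4 yaw_g -0.004 F_g [0.2 0.2] 0.7 open 85.0
[329 136]
off 269 86
off 101 74
```

View pics/w4.png

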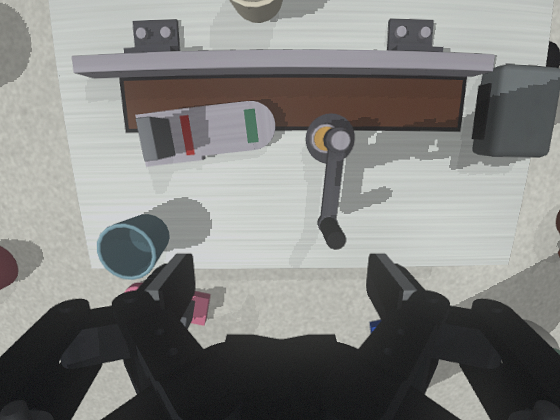

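View pics/w4a.png

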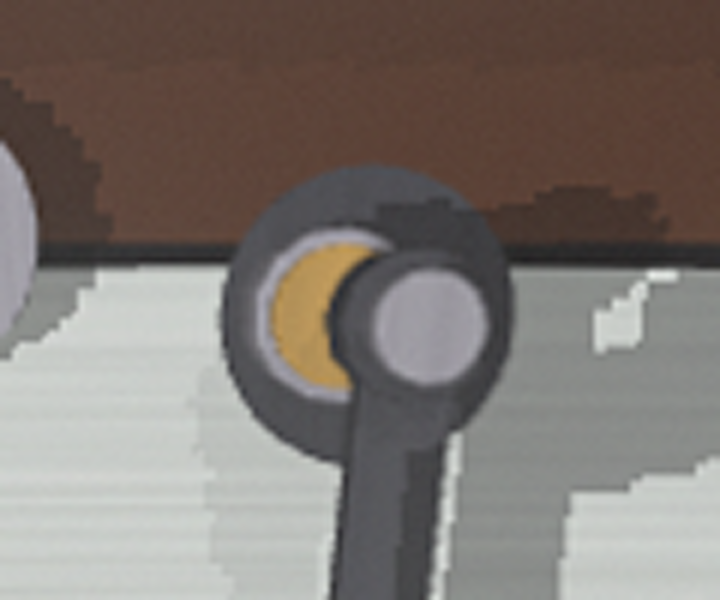

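View pics/w4b.png

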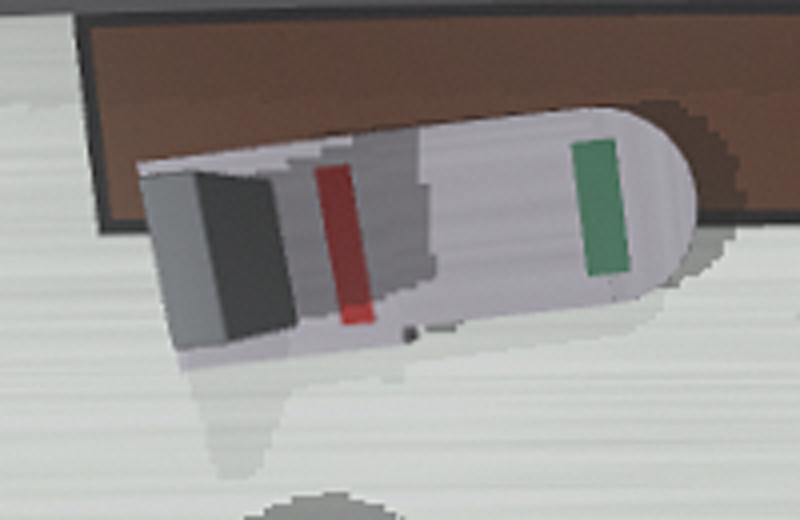

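Run:
```python
from h import *
from scipy.optimize import least_squares
d=np.load("w4.npy",allow_pickle=True).item()
A=lambda c,z:w2g(onz(d,[(x/6+269-.42,y/6+86-.42) for x,y in c],z))
B=lambda c,z:w2g(onz(d,[(x/4+101-.38,y/4+74-.38) for x,y in c],z))
fit=lambda p,r0:least_squares(lambda q:np.hypot(p[:,0]-q[0],p[:,1]-q[1])-r0,[-14,0])
ring=A([(255,320),(258,285),(275,253),(300,235),(340,227),(265,355),(285,382),(315,400),(345,404)],.123)
r=fit(ring,13); print("roller",r.x.round(2),r.fun.round(1))
p=A([(222,315),(235,255),(280,195),(370,165),(455,193),(505,255),(513,320),(480,405),(240,390),(285,440),(335,462)],.101)
r=fit(p,23.3); print("disc",r.x.round(2),r.fun.round(1))
gr=[((330)-0,(238)-0)]
print("grip top",w2g(onz(d,[(334,238)],.18)).round(1), "head",A([(430,326)],.148).round(1))
print("tail top/bot", B([(138,162),(182,371)],.114).round(1).tolist(),"nose",B([(697,215)],.114).round(1),"straight",B([(138,162),(418,127),(590,108)],.114).round(1).tolist())
t=B([(138,177),(195,171),(228,341),(176,350)],.156); print("tab top",t.round(1).tolist(),t.mean(0).round(1))
print("fence edge z.13",w2g(onz(d,[(75.,75),(494,70)],.13)).round(1).tolist())
```

```text
roller [-14.83   7.18] [-0.2  0.2  0.4  0.1 -0.4 -0.3 -0.2  0.1  0.2]
disc [-15.63  -0.58] [0.2 0.4 0.6 0.2 0.1 0.6 0.4 0.4 0.2 0.3 0.5]
grip top [[-88.4   6.8]] head [[-15.8  -1. ]]
tail top/bot [[7.9, 180.4], [-40.1, 175.5]] nose [[-5.5 52.4]] straight [[7.9, 180.4], [14.3, 115.2], [18.0, 76.2]]
tab top [[2.5, 160.6], [3.4, 149.1], [-29.5, 146.0], [-31.1, 156.9]] [-13.7 153.1]
fence edge z.13 [[40.6, 222.2], [44.1, -136.0]]
```

Run:
```python
from h import *
plan(-12,153.3,.141,.09)
```

```text
t 5.8 xyz [  62.8 -105.8  121.5] rot [ 0.0046  0.0062 -0.0936] F [0.2 0.3 0.7] open 85.0
```

>>> carry_out(xyz=[[21, -35, 0], [42, -70, 0], [63, -106, 20], [63, -106, 50], [63, -106, 75], [63, -106, 95], [63, -106, 110], [63, -106, 121], [63, -106, 121], [63, -106, 121]], rotation=[[0, 0, -0.03], [0, 0, -0.06], [0, 0.006, -0.093], [0.005, 0.006, -0.093], [0.005, 0.006, -0.093], [0.005, 0.006, -0.093], [0.005, 0.006, -0.093], [0.005, 0.006, -0.093], [0.005, 0.006, -0.093], [0.005, 0.006, -0.093]], hand=[60, 60, 60, 60, 60, 60, 60, 60, 60, 60])

```text
time_s: 6.8
tool_pos: [0.5685, 0.0707, 0.1414]
tool_rot: [0.997, 0.079, -0.0, -0.0]
ft_force: [0.5, 0.3, -0.3]
opening: 0.065
```

Run:
```python
from h import *
where(); d=cam("wrist"); cv2.imwrite("pics/w5.png",d["frame"]); plan(-12,153.3,.141,.09)
```

```text
t 6.8 tcp_g [-11.9 153.1] z 141.4 yaw_g 0.089 F_g [0.5 0.3] -0.3 open 65.0
t 6.85 xyz [-0.6 -0.1  1. ] rot [-0.0003 -0.0007 -0.001 ] F [-0.3 -0.5  0.1] open 65.7
```

View pics/w5.png

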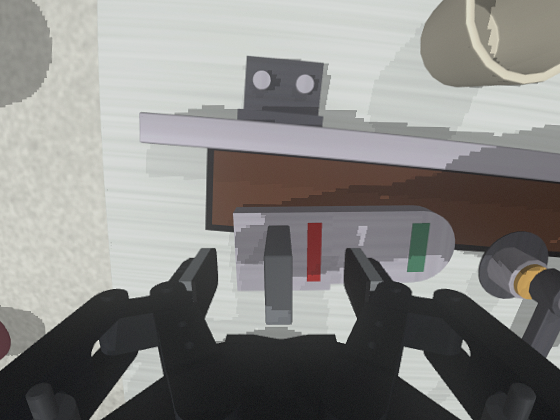

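The tab stands between the open pads, square to them, at column 278 against a pad centre of ~281. Closing gently.

>>> carry_out(xyz=[[0, 0, 0], [0, 0, 0], [0, 0, 0], [0, 0, 0], [0, 0, 0], [0, 0, 0], [0, 0, 0], [0, 0, 0]], rotation=[[0, 0, 0], [0, 0, 0], [0, 0, 0], [0, 0, 0], [0, 0, 0], [0, 0, 0], [0, 0, 0], [0, 0, 0]], hand=[140, 190, 225, 235, 235, 235, 235, 235], grip_force=20)

```text
time_s: 7.65
tool_pos: [0.5695, 0.0713, 0.1426]
tool_rot: [0.997, 0.079, 0.001, -0.001]
ft_force: [-0.3, 2.6, 4.8]
opening: 0.0118
```

Run:
```python
from h import *
where(); plan(16,152,.141,.0)
```

```text
t 7.65 tcp_g [-10.9 153.6] z 142.6 yaw_g 0.089 F_g [-0.1  2.6] 4.8 open 11.8
t 7.65 xyz [26.6  4.   1.7] rot [-0.001  -0.0019  0.0893] F [-0.3  2.6  4.8] open 11.8
```

>>> carry_out(xyz=[[4, 0.5, 0], [9, 1, 0], [14, 2, 0], [18, 3, 0], [22, 3.5, 0], [26, 4, 0], [27, 4, 0], [27, 4, 0]], rotation=[[0, 0, 0.015], [0, 0, 0.03], [0, 0, 0.045], [0, 0, 0.06], [0, 0, 0.075], [0, 0, 0.089], [0, 0, 0.089], [0, 0, 0.089]], hand=[235, 235, 235, 235, 235, 235, 235, 235])

```text
time_s: 8.45
tool_pos: [0.5957, 0.0587, 0.1428]
tool_rot: [0.999, 0.046, -0.002, -0.007]
ft_force: [-6.2, 4.6, 8.7]
opening: 0.0118
```

Run:
```python
from h import *
where(); d=cam("wrist"); cv2.imwrite("pics/w6.png",d["frame"]);plan(21,152,.1415,.0)
```

```text
t 8.45 tcp_g [ 14.4 139.2] z 142.8 yaw_g 0.022 F_g [-5.9  5. ] 8.7 open 11.8
t 8.5 xyz [  6.9 -12.6   1.5] rot [-0.0136  0.0025  0.0224] F [-5.9  4.5  9.1] open 11.5
```

View pics/w6.png

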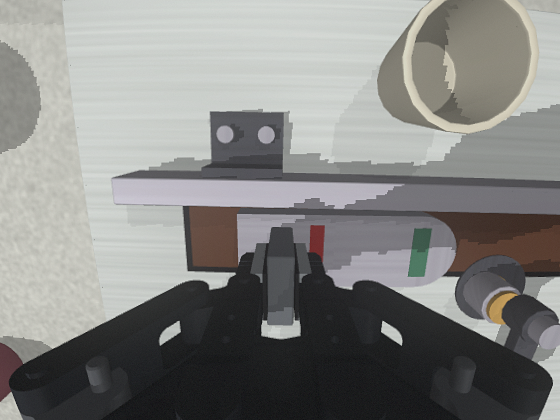

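Run:
```python
from h import *
s=state(); print(np.round(s["joint_pos"],3),np.round(s["joint_vel"],3),np.round(s["torque"],2),np.round(s["effort"],1)); where()
```

```text
[ 0.091  0.446 -0.14   0.987  0.014  3.142] [-0.001 -0.001 -0.003 -0.001 -0.002  0.   ] [ 0.2   1.07 -0.38] [ -2.6 -44.4  24.   -2.3  -0.8  -0.3]
t 8.5 tcp_g [ 14.4 139.2] z 142.8 yaw_g 0.022 F_g [-5.5  4.9] 9.1 open 11.5
```

Joint 6 has reached its end stop (3.142), which explains the missed pose. I'll release, lift, turn the tool a half turn (joint 6 near 0) and regrasp.

>>> carry_out(xyz=[[0, 0, 0], [0, 0, 0], [0, 0, 0], [0, 0, -20], [0, 0, -45], [0, 0, -70], [0, 0, -80], [0, 0, -80], [0, 0, -80], [0, 0, -80]], rotation=[[0, 0, 0], [0, 0, 0], [0, 0, 0], [0, 0, 0], [0, 0, 0], [0, 0, -0.1], [0, 0, -0.24], [0, 0, -0.38], [0, 0, -0.52], [0, 0, -0.66]], hand=[150, 80, 60, 60, 60, 60, 60, 60, 60, 60])

```text
time_s: 9.5
tool_pos: [0.5962, 0.0573, 0.2226]
tool_rot: [0.929, 0.369, 0.001, -0.007]
ft_force: [0.4, 0.5, 0.4]
opening: 0.0653
```

>>> carry_out(xyz=[[0, 0, 0], [0, 0, 0], [0, 0, 0], [0, 0, 0], [0, 0, 0], [0, 0, 0], [0, 0, 0], [0, 0, 0], [0, 0, 0], [0, 0, 0]], rotation=[[0, 0, -0.14], [0, 0, -0.28], [0, 0, -0.42], [0, 0, -0.56], [0, 0, -0.7], [0, 0, -0.84], [0, 0, -0.98], [0, 0, -1.12], [0, 0, -1.26], [0, 0, -1.4]], hand=[60, 60, 60, 60, 60, 60, 60, 60, 60, 60])

```text
time_s: 10.5
tool_pos: [0.5962, 0.057, 0.2222]
tool_rot: [0.47, 0.882, 0.005, -0.005]
ft_force: [-0.1, -0.3, -0.4]
opening: 0.0651
```

Run:
```python
from h import *
s=state(); print(np.round(s["joint_pos"],3)); where(); plan(14,139,.222,.022+np.pi)
```

```text
[8.900e-02 4.000e-01 1.000e-03 1.175e+00 1.300e-02 1.068e+00]
t 10.5 tcp_g [ 14.8 137.5] z 222.2 yaw_g 2.093 F_g [-0.1 -0.3] -0.4 open 65.1
t 10.5 xyz [1.7 0.1 0.2] rot [ 0.01   -0.0093 -1.0704] F [-0.1 -0.3 -0.4] open 65.1
```

>>> carry_out(xyz=[[0, 0, -10], [0, 0, -20], [0, 0, -30], [0, 0, -40], [0, 0, -40], [0, 0, -40], [0, 0, -40], [0, 0, -40], [0, 0, -40], [0, 0, -40]], rotation=[[0, 0, -0.14], [0, 0, -0.28], [0, 0, -0.42], [0, 0, -0.56], [0, 0, -0.7], [0, 0, -0.84], [0.01, -0.01, -0.98], [0.01, -0.01, -1.07], [0.01, -0.01, -1.07], [0.01, -0.01, -1.07]], hand=[60, 60, 60, 60, 60, 60, 60, 60, 60, 60])

```text
time_s: 11.5
tool_pos: [0.5964, 0.0563, 0.2619]
tool_rot: [-0.044, 0.999, -0.0, 0.0]
ft_force: [0.4, -0.6, 0.4]
opening: 0.0656
```

Run:
```python
from h import *
s=state(); print(np.round(s["joint_pos"],3)); where(); d=cam("wrist"); np.save("w7.npy",d,allow_pickle=True); cv2.imwrite("pics/w7.png",d["frame"])
```

```text
[ 9.400e-02  3.840e-01  8.000e-02  1.266e+00 -1.000e-03  6.000e-03]
t 11.5 tcp_g [ 15.  136.8] z 261.9 yaw_g -3.122 F_g [ 0.3 -0.7] 0.4 open 65.6
```

View pics/w7.png

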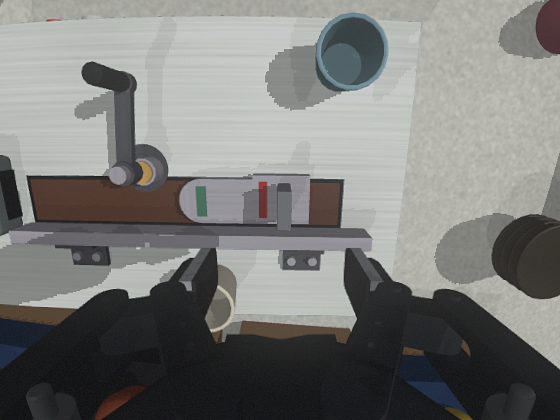

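Run:
```python
from h import *
d=np.load("w7.npy",allow_pickle=True).item(); f=d["frame"]
cv2.imwrite("pics/w7a.png",cv2.resize(f[135:260,90:350],None,fx=3,fy=3,interpolation=cv2.INTER_CUBIC))
# tab: back projected expectations
for n,uv,z in [("tab top",[(278,185),(291,185)],.156),("gauge tail",[(309,176),(310,222)],.114),("nose",[(180,202)],.114),("bolt disc",[(139,165)],.101),("fence edge top",[(20,226),(372,238)],.13)]:
    print(n,w2g(onz(d,uv,z)).round(1).tolist())
```

```text
tab top [[-10.7, 134.1], [-10.9, 144.6]]
gauge tail [[-12.5, 163.0], [33.0, 166.0]]
nose [[15.1, 38.5]]
bolt disc [[-18.9, -5.2]]
fence edge top [[38.3, -119.8], [42.8, 223.9]]
```

View pics/w7a.png

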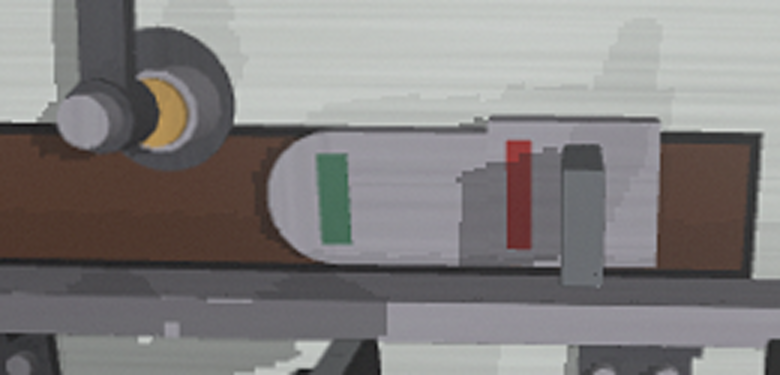

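Run:
```python
from h import *
plan(14,139.3,.1415,.015+np.pi)
```

```text
t 11.55 xyz [  0.9   2.6 120.5] rot [-0.0005  0.0002  0.0049] F [-0.3 -1.   0.1] open 65.1
```

>>> carry_out(xyz=[[1, 2.5, 30], [1, 2.5, 60], [1, 2.5, 90], [1, 2.5, 110], [1, 2.5, 120], [1, 2.5, 120], [1, 2.5, 120], [1, 2.5, 120], [1, 2.5, 120], [1, 2.5, 120]], rotation=[[0, 0, 0.005], [0, 0, 0.005], [0, 0, 0.005], [0, 0, 0.005], [0, 0, 0.005], [0, 0, 0.005], [0, 0, 0.005], [0, 0, 0.005], [0, 0, 0.005], [0, 0, 0.005]], hand=[60, 60, 60, 60, 60, 60, 140, 190, 225, 235], grip_force=20)

```text
time_s: 12.55
tool_pos: [0.596, 0.0589, 0.1431]
tool_rot: [-0.042, 0.999, -0.0, 0.001]
ft_force: [0.9, 0.2, 5.1]
opening: 0.0115
```

>>> carry_out(xyz=[[0, 0, 0], [0, 0, 0], [0, 0, 0]], rotation=[[0, 0, 0], [0, 0, 0], [0, 0, 0]], hand=[235, 235, 235])

```text
time_s: 12.85
tool_pos: [0.5959, 0.0589, 0.1431]
tool_rot: [-0.042, 0.999, 0.0, 0.001]
ft_force: [0.3, 0.7, -0.3]
opening: 0.0116
```

Run:
```python
from h import *
where(); d=cam("wrist"); cv2.imwrite("pics/w8.png",d["frame"]);plan(21,135,.1415,np.pi)
```

```text
t 12.85 tcp_g [ 14.7 139.4] z 143.1 yaw_g -3.127 F_g [0.4 0.7] -0.3 open 11.6
t 12.9 xyz [-6.3 -4.5  1.6] rot [0.     0.0022 0.0148] F [-0.   0.5 -0.9] open 11.7
```

View pics/w8.png

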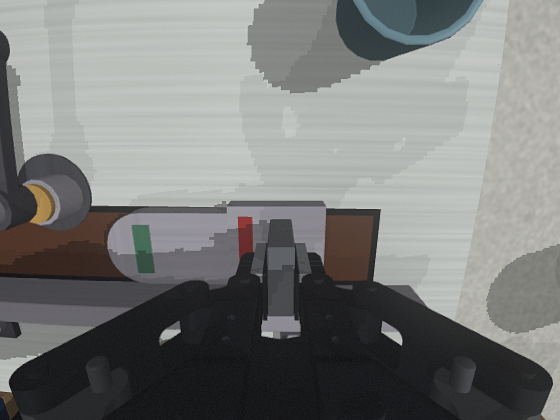

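>>> carry_out(xyz=[[-2, -1, 0], [-4, -2, 0], [-5, -3, 0], [-6, -4, 0], [-6.5, -4, 0], [-7, -4, 0], [-7, -4, 0]], rotation=[[0, 0, 0.005], [0, 0, 0.01], [0, 0, 0.015], [0, 0, 0.015], [0, 0, 0.015], [0, 0, 0.015], [0, 0, 0.015]], hand=[235, 235, 235, 235, 235, 235, 235])

```text
time_s: 13.6
tool_pos: [0.6023, 0.0555, 0.1431]
tool_rot: [-0.034, 0.999, 0.0, 0.0]
ft_force: [-5.6, 2.7, 4.7]
opening: 0.0114
```

Run:
```python
from h import *
where(); print(state()["torque"].round(2)); plan(22,135,.143,np.pi)
```

```text
t 13.6 tcp_g [ 20.8 135.6] z 143.1 yaw_g -3.142 F_g [-5.4  3.1] 4.7 open 11.4
[ 0.4   1.1  -0.13]
t 13.6 xyz [-1.2 -0.6  0.1] rot [ 0.0002  0.0005 -0.0003] F [-5.6  2.7  4.7] open 11.4
```

>>> carry_out(xyz=[[-0.5, 0, 0], [-1, 0, 0], [-1, 0, 0]], rotation=[[0, 0, 0], [0, 0, 0], [0, 0, 0]], hand=[235, 235, 235])

```text
time_s: 13.9
tool_pos: [0.6024, 0.0555, 0.1432]
tool_rot: [-0.034, 0.999, 0.0, -0.001]
ft_force: [-5.4, 1.9, 4.8]
opening: 0.0116
```

Run:
```python
from h import *
where(); d=cam("wrist"); f=d["frame"];cv2.imwrite("pics/w9.png",f[180:340,90:450]); cv2.imwrite("pics/w9.png",cv2.resize(f[190:310,60:330],None,fx=3,fy=3))
```

```text
t 13.9 tcp_g [ 20.9 135.6] z 143.2 yaw_g -3.142 F_g [-5.3  2.3] 4.8 open 11.6
```

View pics/w9.png

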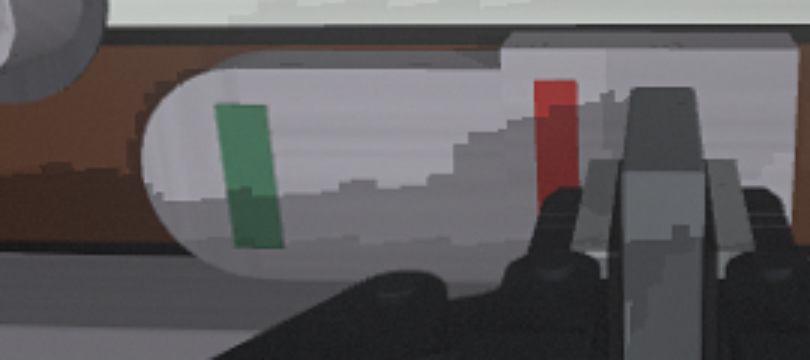

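>>> carry_out(xyz=[[-0.3, -3, -0.7], [-0.3, -7, -0.7], [-0.3, -11, -0.7], [-0.3, -15, -0.7], [-0.3, -19, -0.7], [-0.3, -23, -0.7], [-0.3, -27, -0.7], [-0.3, -30, -0.7]], rotation=[[0, 0, 0], [0, 0, 0], [0, 0, 0], [0, 0, 0], [0, 0, 0], [0, 0, 0], [0, 0, 0], [0, 0, 0]], hand=[235, 235, 235, 235, 235, 235, 235, 235])

```text
time_s: 14.75
tool_pos: [0.6048, 0.0251, 0.1438]
tool_rot: [-0.034, 0.999, 0.0, -0.001]
ft_force: [0.1, 0.0, -4.4]
opening: 0.0116
```

Run:
```python
from h import *
where(); d=cam("wrist"); f=d["frame"];cv2.imwrite("pics/w10.png",f)
```

```text
t 14.75 tcp_g [ 21.2 105.1] z 143.8 yaw_g -3.142 F_g [0.1 0. ] -4.4 open 11.6
```

View pics/w10.png

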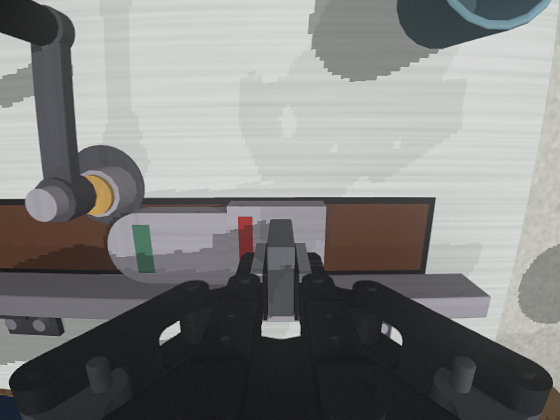

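>>> carry_out(xyz=[[-0.5, 0, 0.3], [-1, 0, 0.3], [-1.5, 0, 0.3], [-2, 0, 0.3], [-2, 0, 0.3]], rotation=[[0, 0, 0], [0, 0, 0], [0, 0, 0], [0, 0, 0], [0, 0, 0]], hand=[235, 235, 235, 235, 235])

```text
time_s: 15.3
tool_pos: [0.606, 0.0249, 0.1434]
tool_rot: [-0.034, 0.999, -0.0, -0.001]
ft_force: [-2.5, -0.8, -2.4]
opening: 0.0116
```

Run:
```python
from h import *
where(); print(state()["torque"].round(2))
```

```text
t 15.3 tcp_g [ 22.4 104.8] z 143.4 yaw_g -3.142 F_g [-2.6 -0.6] -2.4 open 11.6
[0.01 0.66 0.07]
```

>>> carry_out(xyz=[[-0.4, -4, 0], [-0.4, -8, 0], [-0.4, -12, 0], [-0.4, -16, 0], [-0.4, -20, 0], [-0.4, -24, 0], [-0.4, -27, 0], [-0.4, -30, 0]], rotation=[[0, 0, 0], [0, 0, 0], [0, 0, 0], [0, 0, 0], [0, 0, 0], [0, 0, 0], [0, 0, 0], [0, 0, 0]], hand=[235, 235, 235, 235, 235, 235, 235, 235])

```text
time_s: 16.1
tool_pos: [0.6082, -0.0053, 0.1433]
tool_rot: [-0.034, 0.999, -0.0, -0.002]
ft_force: [-2.8, 3.5, -2.1]
opening: 0.0116
```

Run:
```python
from h import *
where(); d=cam("wrist"); f=d["frame"];cv2.imwrite("pics/w11.png",f);print(state()["torque"].round(2))
```

```text
t 16.1 tcp_g [22.5 74.6] z 143.3 yaw_g -3.142 F_g [-2.6  3.7] -2.1 open 11.6
[0.64 0.8  0.15]
```

View pics/w11.png

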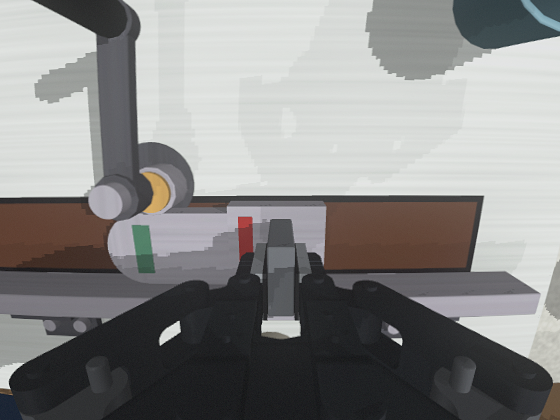

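>>> carry_out(xyz=[[-0.2, -4, 0], [-0.2, -8, 0], [-0.2, -12, 0], [-0.2, -15, 0], [-0.2, -18, 0], [-0.2, -20, 0], [-0.2, -22, 0], [-0.2, -22, 0]], rotation=[[0, 0, 0], [0, 0, 0], [0, 0, 0], [0, 0, 0], [0, 0, 0], [0, 0, 0], [0, 0, 0], [0, 0, 0]], hand=[235, 235, 235, 235, 235, 235, 235, 235])

```text
time_s: 16.95
tool_pos: [0.6099, -0.0282, 0.1433]
tool_rot: [-0.034, 0.999, -0.001, -0.002]
ft_force: [-3.6, 2.0, -2.2]
opening: 0.0117
```

Run:
```python
from h import *
where();print(state()["torque"].round(2))
```

```text
t 16.95 tcp_g [22.6 51.6] z 143.3 yaw_g -3.143 F_g [-3.5  2.2] -2.2 open 11.7
[0.58 0.77 0.14]
```

>>> carry_out(xyz=[[0, -1, 0], [0, -2, 0], [0, -3, 0], [0, -3, 0]], rotation=[[0, 0, 0], [0, 0, 0], [0, 0, 0], [0, 0, 0]], hand=[235, 235, 235, 235])

```text
time_s: 17.35
tool_pos: [0.6101, -0.0314, 0.1432]
tool_rot: [-0.034, 0.999, -0.001, -0.002]
ft_force: [-3.3, 2.5, -2.8]
opening: 0.0119
```

>>> carry_out(xyz=[[0, -0.7, 0], [0, -1.4, 0], [0, -2, 0], [0, -2, 0]], rotation=[[0, 0, 0], [0, 0, 0], [0, 0, 0], [0, 0, 0]], hand=[235, 235, 235, 235])

```text
time_s: 17.75
tool_pos: [0.6102, -0.0335, 0.1432]
tool_rot: [-0.034, 0.999, -0.001, -0.002]
ft_force: [-3.3, 2.6, -3.0]
opening: 0.0116
```

Run:
```python
from h import *
where();print(state()["torque"].round(2))
```

```text
t 17.75 tcp_g [22.6 46.2] z 143.2 yaw_g -3.143 F_g [-3.1  2.8] -3.0 open 11.6
[0.67 0.67 0.1 ]
```

>>> carry_out(xyz=[[0, -0.7, 0], [0, -1.4, 0], [0, -2, 0], [0, -2, 0]], rotation=[[0, 0, 0], [0, 0, 0], [0, 0, 0], [0, 0, 0]], hand=[235, 235, 235, 235])

```text
time_s: 18.15
tool_pos: [0.6103, -0.0347, 0.1433]
tool_rot: [-0.034, 0.999, -0.0, -0.002]
ft_force: [-3.5, 6.1, -1.8]
opening: 0.012
```

Run:
```python
from h import *
where();print(state()["torque"].round(2)); d=cam("wrist"); f=d["frame"];np.save("w12.npy",d,allow_pickle=True);cv2.imwrite("pics/w12.png",cv2.resize(f[120:300,60:330],None,fx=2.9,fy=2.9,interpolation=cv2.INTER_CUBIC))
```

```text
t 18.15 tcp_g [22.6 45. ] z 143.3 yaw_g -3.143 F_g [-3.1  6.3] -1.8 open 12.0
[1.19 0.77 0.22]
```

View pics/w12.png

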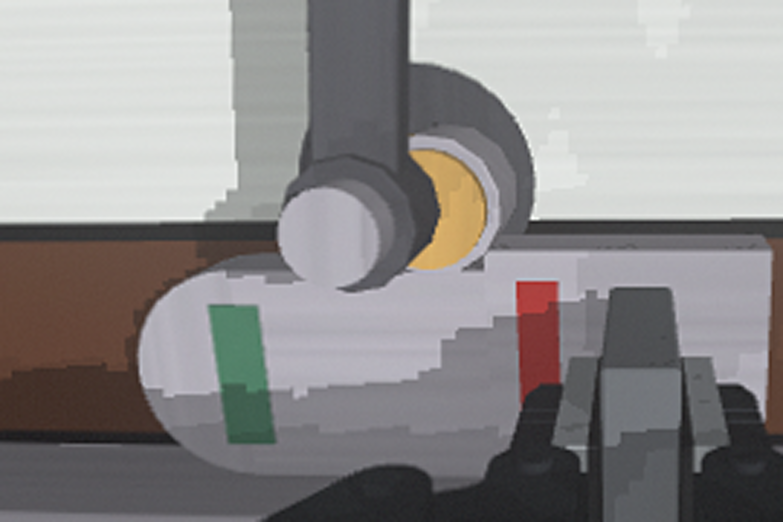

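>>> carry_out(xyz=[[0, -0.7, 0], [0, -1.4, 0], [0, -1.4, 0], [0, -1.4, 0], [0, -1.4, 0], [0, -1.4, 0], [0, -1.4, 0], [0, -1.4, 0], [0, -1.4, 0], [0, -1.4, 0]], rotation=[[0, 0, 0], [0, 0, 0], [0, 0, 0], [0, 0, 0], [0, 0, 0], [0, 0, 0], [0, 0, 0], [0, 0, 0], [0, 0, 0], [0, 0, 0]], hand=[235, 235, 235, 235, 235, 235, 235, 235, 235, 235])

```text
time_s: 19.2
tool_pos: [0.6104, -0.0349, 0.1434]
tool_rot: [-0.034, 0.999, 0.001, -0.002]
ft_force: [-3.3, 6.3, -1.9]
opening: 0.0114
```

Run:
```python
from h import *
where();print(state()["torque"].round(2))
```

```text
t 19.2 tcp_g [22.6 44.9] z 143.4 yaw_g -3.142 F_g [-2.8  6.5] -1.9 open 11.4
[1.26 0.81 0.17]
```

>>> carry_out(xyz=[[0, -1, 0], [0, -2, 0], [0, -2.5, 0], [0, -2.5, 0], [0, -2.5, 0], [0, -2.5, 0], [0, -2.5, 0], [0, -2.5, 0], [0, -2.5, 0], [0, -2.5, 0]], rotation=[[0, 0, 0], [0, 0, 0], [0, 0, 0], [0, 0, 0], [0, 0, 0], [0, 0, 0], [0, 0, 0], [0, 0, 0], [0, 0, 0], [0, 0, 0]], hand=[235, 235, 235, 235, 235, 235, 235, 235, 235, 235])

```text
time_s: 20.2
tool_pos: [0.6104, -0.0353, 0.1436]
tool_rot: [-0.035, 0.999, 0.003, -0.002]
ft_force: [-3.7, 8.4, -1.6]
opening: 0.0117
```

>>> carry_out(xyz=[[0, -2.5, 0], [0, -2.5, 0], [0, -2.5, 0], [0, -2.5, 0]], rotation=[[0, 0, 0], [0, 0, 0], [0, 0, 0], [0, 0, 0]], hand=[235, 235, 235, 235])

```text
time_s: 20.6
tool_pos: [0.6104, -0.0354, 0.1439]
tool_rot: [-0.035, 0.999, 0.005, -0.002]
ft_force: [-4.8, 10.1, -0.7]
opening: 0.0116
```

Run:
```python
from h import *
where(); d=cam("wrist"); f=d["frame"];np.save("w13.npy",d,allow_pickle=True);cv2.imwrite("pics/w13.png",cv2.resize(f[120:300,60:330],None,fx=2.9,fy=2.9,interpolation=cv2.INTER_CUBIC))
d=cam("top"); f=d["frame"];cv2.imwrite("pics/t13.png",cv2.resize(f[115:245,190:390],None,fx=4,fy=4,interpolation=cv2.INTER_CUBIC))
```

```text
t 20.6 tcp_g [22.6 44.3] z 143.9 yaw_g -3.14 F_g [-4.1 10.4] -0.7 open 11.6
```

View pics/w13.png

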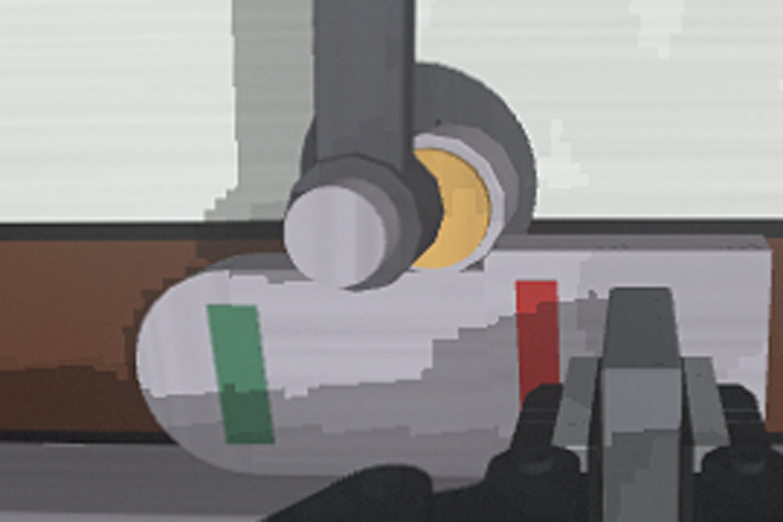

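View pics/t13.png

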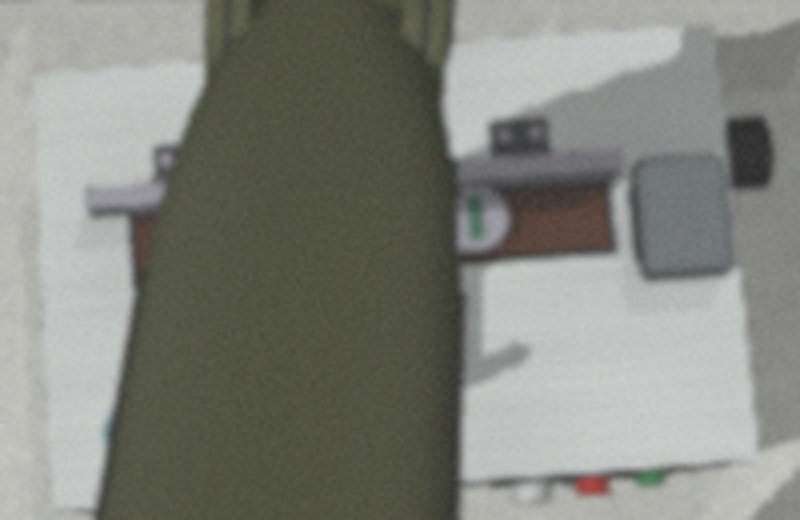

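Run:
```python
from h import *
d=cam("top"); uv=[(511/4+190-.375,222/4+115-.375)]
print("nose top cam",w2g(onz(d,uv,.114)).round(1))
d=np.load("w13.npy",allow_pickle=True).item(); C=lambda c,z:w2g(onz(d,[(x/2.9+60-.33,y/2.9+120-.33) for x,y in c],z)).round(1).tolist()
from scipy.optimize import least_squares
p=np.array(C([(500,190),(492,228),(480,250),(485,155),(465,142),(440,133),(463,262)],.123))
# outer edge of light ring, right side
p=np.array(C([(504,190),(501,220),(490,248),(494,160),(475,142),(450,134)],.123))
r=least_squares(lambda q:np.hypot(p[:,0]-q[0],p[:,1]-q[1])-13,[-14,8]); print("roller",r.x,r.fun.round(1))
p=np.array(C([(537,190),(530,140),(505,95),(470,72),(424,63)],.101)); r=least_squares(lambda q:np.hypot(p[:,0]-q[0],p[:,1]-q[1])-23.3,[-14,0]); print("disc",r.x,r.fun.round(1))
print("tongue edge / wide edge z.114",C([(470,272),(500,250),(765,250),(484,250),(137,360)],.114))
```

```text
nose top cam [[ 19.1 -57.8]]
roller [-15.92371067   7.48577076] [-0.  -0.4  0.1  0.5  0.3 -0.5]
disc [-16.54603954   0.68259   ] [-0.3 -0.2  0.5  0.2 -0.5]
tongue edge / wide edge z.114 [[-0.5, 11.8], [-4.8, 17.7], [-4.8, 68.2], [-4.8, 14.7], [17.7, -56.4]]
```

The shoulder has stopped at y ≈ 14–15, which matches a gap of about 46. It was pressed for about 2.5 s at 6–10 N. Now I draw back along the fence.

>>> carry_out(xyz=[[0, 2, 0], [0, 6, 0], [0, 11, 0], [0, 16, 0], [0, 21, 0], [0, 26, 0], [0, 31, 0], [0, 36, 0], [0, 41, 0], [0, 46, 0]], rotation=[[0, 0, 0], [0, 0, 0], [0, 0, 0], [0, 0, 0], [0, 0, 0], [0, 0, 0], [0, 0, 0], [0, 0, 0], [0, 0, 0], [0, 0, 0]], hand=[235, 235, 235, 235, 235, 235, 235, 235, 235, 235])

```text
time_s: 21.75
tool_pos: [0.6071, 0.0111, 0.1443]
tool_rot: [-0.036, 0.999, 0.005, -0.002]
ft_force: [-2.8, -2.2, -4.4]
opening: 0.0119
```

Run:
```python
from h import *
where();print(state()["torque"].round(2)); plan(22.5,142,.1434,np.pi)
```

```text
t 21.75 tcp_g [22.5 90.9] z 144.3 yaw_g -3.139 F_g [-2.9 -2. ] -4.4 open 11.9
[-0.35  0.59 -0.03]
t 21.75 xyz [-0.1 51.   1.5] rot [ 0.0111 -0.0031  0.0023] F [-2.8 -2.2 -4.4] open 11.9
```

>>> carry_out(xyz=[[0, 5, 0.1], [0, 10, 0.2], [0, 15, 0.4], [0, 20, 0.5], [0, 26, 0.6], [0, 32, 0.6], [0, 38, 0.6], [0, 44, 0.6], [0, 51, 0.6], [0, 51, 0.6]], rotation=[[0.003, 0, 0], [0.005, 0, 0], [0.01, 0, 0], [0.01, 0, 0], [0.01, 0, 0], [0.01, 0, 0], [0.01, 0, 0], [0.01, 0, 0], [0.01, 0, 0], [0.01, 0, 0]], hand=[235, 235, 235, 235, 235, 235, 235, 235, 235, 235])

```text
time_s: 22.75
tool_pos: [0.6033, 0.0636, 0.1443]
tool_rot: [-0.036, 0.999, 0.002, -0.002]
ft_force: [-3.0, 0.0, -3.0]
opening: 0.0116
```

Run:
```python
from h import *
where();print(state()["torque"].round(2)); plan(22.5,142,.1434,np.pi)
```

```text
t 22.75 tcp_g [ 22.3 143.6] z 144.3 yaw_g -3.138 F_g [-3.   0.2] -3.0 open 11.6
[0.44 0.66 0.01]
t 22.75 xyz [-0.2 -1.6  0.9] rot [ 0.0032 -0.0031  0.0036] F [-3.  0. -3.] open 11.6
```

Gauge back at y ≈ 113 (nose ~41, clear). Lowering a little, releasing, lifting.

>>> carry_out(xyz=[[0, 0, 0.5], [0, 0, 0.5], [0, 0, 0.5], [0, 0, 0.5], [0, 0, 0.5], [0, 0, -20], [0, 0, -50], [0, 0, -80], [0, 0, -110], [0, 0, -120]], rotation=[[0, 0, 0], [0, 0, 0], [0, 0, 0], [0, 0, 0], [0, 0, 0], [0, 0, 0], [0, 0, 0], [0, 0, 0], [0, 0, 0], [0, 0, 0]], hand=[235, 200, 140, 80, 60, 60, 60, 60, 60, 60])

```text
time_s: 23.75
tool_pos: [0.6056, 0.0633, 0.2681]
tool_rot: [-0.036, 0.999, 0.002, 0.002]
ft_force: [0.5, -0.0, 0.3]
opening: 0.0652
```

Run:
```python
from h import *
where(); d=cam("wrist"); np.save("w14.npy",d,allow_pickle=True); cv2.imwrite("pics/w14.png",d["frame"])
d=cam("side"); f=d["frame"]; cv2.imwrite("pics/s14.png",cv2.resize(f[140:270,190:350],None,fx=4.5,fy=4.5,interpolation=cv2.INTER_CUBIC))
```

```text
t 23.75 tcp_g [ 24.6 143.2] z 268.1 yaw_g -3.138 F_g [ 0.5 -0.1] 0.3 open 65.2
```

View pics/w14.png

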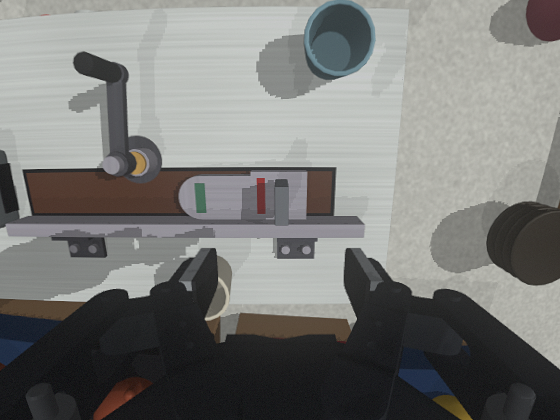

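View pics/s14.png

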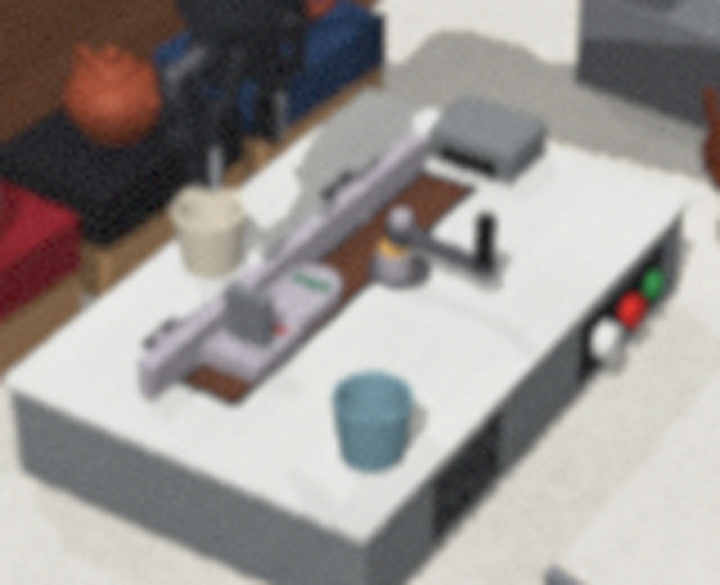

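The gauge lies against the fence, clear of the roller. The lever stands as set, and both cups are at their first pixels in the side crop (cream (208,232), blue (372,420)). Handing in.

Run:
```python
from h import *
where(); print(sign_off())
```

```text
t 23.85 tcp_g [ 24.  143.2] z 266.1 yaw_g -3.138 F_g [-0.1 -0.5] 0.3 open 65.1
the job is handed in; nothing more can be done
None
```

The roller is set to a gap of about 45.5–46 mm, tried with the gauge, and the job is handed in at 23.9 s of the 72 s allowed. I swung the lever clockwise by about 1.07 rad, using measurements of the roller's position, and never needed to correct it.

- **Gauge test:** the tongue went in along the fence with only 2–4 N of drag. The shoulder stopped against the roller at grinder y ≈ 14–15 mm. I held it there at 6–10 N for about 2.5 s, longer than the second asked for.
- **Drawn back:** the gauge was drawn back about 99 mm along the fence. Its nose is now about 20 mm clear of the roller.
- **Last checks:** in the last pictures the lever stands as set, the gauge lies against the fence, and both cups stand where they were. I did not measure the teapot or the bowls again, but nothing went near them.

**Disagreements and slips:**
- **Estimates:** roller position in the pictures gave gaps of about 45.2 and 45.4 mm, against about 46 mm from where the shoulder stopped. The fence in the wrist pictures was off by 2–4 mm, so I relied on relative measurements.
- **First grasp:** it ran joint 6 to its end stop (reading 3.142) and dragged the gauge about 13 mm off my planned path, towards the roller but still clear of it. I let go, turned the gripper half a turn and gripped again.
- **While sliding:** the grip carried part of the gauge's weight, so it slid lightly on the deck, and early on it was briefly lifted about 0.5 mm.

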